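Close up the tiered spice box in its corner-post rack

TASK

Finish stacking the wooden spice box inside the rack with the four corner posts, where its deep bottom box already stands: lower the loose rectangular tray squarely between the posts onto the deep box, open side up, and only then lower the rectangular lid squarely between the posts onto the tray, handle up. Lower both rather than dropping them, and leave the three tiers lying flat on each other, in line with the rack and let go. The round box and the round lid belong to something else.

Things in the scene. Friction and masses are not known exactly. Their poses are not given: they have to be found in the camera images.
- rack_seat (a point): Fixed mid-brown wooden rack: base board 154 x 106 x 10 mm, an L-shaped post at each corner 100 mm above the cart top. Point: middle of the pocket floor (top of the board); x along the long side, z up. Pocket between posts 126 (x) x 78 mm (y), 8 mm play each side of a tier. Posts cover only the corners: each long side is open for 90 mm in its middle, full height, so fingers fit there.
- deep_center (a point): Bottom tier: dark-wood open box 110 x 62 mm, 40 mm high, walls 6 mm, already standing loose in the rack's pocket. Point: its centre, 20 mm above its underside; x along the 110 mm side, z up. Its rim, on which the tray is to stand, lies 40 mm above the pocket floor. About 220 g.
- tray_center (a point): Middle tier: rectangular dark-wood open tray on the cart top, 110 x 62 mm, 44 mm high, walls and floor 6 mm, open side up, about 180 g (the other loose open box outside the rack is round, 90 mm across). Point: its centre, 22 mm above its underside; x along the 110 mm side, y across the 62 mm width, z up. Grip it from above across the outer 62 mm width.
- lid_grip (a point): Top tier: rectangular dark-wood lid lying flat, plate 110 x 62 x 10 mm with an upright bar handle in its middle, 60 long, 14 thick, 40 mm high, about 140 g (another lid, round, 92 mm, has the same handle). Point: centre of the handle, 30 mm above the plate's underside; x along plate and handle, y across the 14 mm thickness, z up. Either way round is right.

How it is judged:
By the outcome, as a careful person would: the job done as asked, in the order asked, and still so for the second after the job is handed in, with the robot touching nothing.
It also fails if it takes over 64 s, if anything falls off the work surface, if the arm or the gripper's body presses on something with over 40 N, if the wrist force passes 120 N, or if a joint passes its speed limit or range.

ROBOT

A 6-joint arm with a two-finger parallel gripper is mounted at the origin on the work surface. World frame = base frame: x ahead of the robot, y to its left, z up, the work surface at z = 0. Lengths are in mm, angles in degrees, forces in N, time in s.
With the tool pointing down it reaches from about 300 to 850 mm from the base axis. Payload 4.2 kg.
Tool frame: the origin (TCP) lies between the finger pads; the fingertips stand 22 mm ahead of it and the grasp point (between the pads) lies 3 mm ahead of it; z points along the fingers, y is the direction in which the jaws open and shut (so a half turn about z gives the same grasp; the last joint's range is limited). The gripper opens to 91 mm and grips with 3 to 60 N. Pads are 32 mm wide; open, the fingers measure 118 mm over their backs; the gripper's body (76 mm by 178 mm) begins 60 mm behind the grasp point.
Start: joints at [-66.864, 18.312, 89.639, -0, 72.044, -1.146], TCP at [236.46, -524.145, 235.976] pointing down, gripper open.
Joint ranges: [-177.97, 177.97], [-48.28, 115.42], [12.27, 149.76], [-77.06, 257.06], [2.81, 150.46], [-146.56, 146.56]. Speed limits (degrees/s): [147.25, 147.25, 180, 180, 180, 180].

INTERFACE

Orientations are given as [roll, pitch, yaw] about the fixed x, y, z axes, in that order (R = Rz(yaw) Ry(pitch) Rx(roll)).
In Python, from workcell import * gives the robot as it stands.
- The arm moves only by the shell command python3 -m jog 'ROWS' [OPENING] [FORCE]. ROWS is text: rows parted by semicolons, each of 6 numbers parted by spaces: the shift along the tool's x, y, z in units of 0.5 m (1.0 is 0.5 m), then the turn, a rotation vector about the tool's x, y, z in units of pi/2 rad (1.0 is pi/2 rad). A call has 1 to 20 rows; each row is the pose to reach, as a shift and turn from the pose measured when the call began, along the tool's axes at that moment; what a row does not reach only later rows make up. A row lasts 1/12 s, in which the tool goes at most 41.7 mm and 7.16 degrees, less where a joint would pass 70% of its speed; a pose out of reach is approached as far as the arm can. A call with a number of a shift or a turn outside -1 to 1 is refused whole. A call with a gripper value outside its range is refused whole. OPENING is the opening, from -1 (shut) to 1 (fully open), set as the call begins (- or left out, the last holds). The fingers move at their own pace and stop on an object; FORCE is the grip in N (left out, the last holds). Time passes only in rows, so rows that repeat a pose let the fingers close. It gives the time, the measured TCP pose, the force and the opening at its end, in the units of the state.
- state(): the state, without advancing time (a new reading comes with each control period).
- grab_frame(name): name is "scene" or "top" or "wrist"; returns the picture (480x640x3 uint8, red, green, blue); there is no depth.
- calibration(name): a dict with "mtx" (3x3 intrinsics, pixels), "distortion" ([k1, k2, p1, p2, k3] as OpenCV has them; the pictures are not rectified), "rvec" (rotation vector, rad) and "tvec" (3), from world to camera coordinates, as OpenCV has them. Camera axes: x right, y down, z forward; pixel columns grow to the right and rows downward; lengths in mm; the calibration is good to about 2 mm. A picture is of the moment at which its call begins: read the wrist's pose just before it. calibration takes no time and is no camera call; for the wrist camera it gives the pose at the moment of the call.
- job_done(): hands the job in, once; it reports no verdict.
Trained networks look in the newest picture that a camera, given by its name, has taken for a name from the list of things; names that differ only in an ending like _2 or _b are one class to them, and where a whole thing is asked for, a point or a joint stands for the part that bears it (a point fixed in the world has none). Each returns a list of dicts, best first, with "confidence" (0 to 1); they miss things now and then, are a little off and sometimes report something else, mostly with a low value. They report only what shows in the picture. A call takes as long as a camera call.
- spot_in(query, camera): "rect" ([left, top, right, bottom] in pixels, round what is visible of it).
- tip_of(query, camera): "location" ([column, row] in pixels: a listed point, or the origin of a listed thing).
The state is a dict: "time_s": time; "qpos": joint angles; "qvel": joint speeds; "effort": joint torques, N m; "ee_pos": TCP position; "ee_rot": TCP orientation; "force": force on the tool from outside, world axes, zero at the start; "torque": the same for the moment, N m; "gripper_width": finger opening in mm.
Only numpy, scipy, OpenCV 4.12 (cv2) and the standard library are available. Lean on these libraries where they do the work, as an engineer would, in place of code of your own. Each camera call takes 0.05 s, during which the arm holds its last target. There are 200 camera calls.

## Working session

There is one attempt and no reset: what is moved stays moved. The work goes in short steps, Python scripts to look and compute and a shell command to move; the robot and the scene stay as the last step left them, time stands still between calls to the robot, and variables do not carry over. Pictures are saved under pics/ and viewed, about 8 in all and at most 12, crops included, and the job is handed in when it is done.

```bash
mkdir -p pics; ls
python3 - <<'E'
from workcell import *
import cv2,numpy as np
s=state();print(s)
for n in("scene","top","wrist"):
    im=grab_frame(n);cv2.imwrite(f"pics/{n}0.png",im[:,:,::-1])
    for q in("rack_seat","deep_center","tray_center","lid_grip"):
        print(n,q,[(np.round(d["location"],1).tolist(),round(d["confidence"],2)) for d in tip_of(q,n)[:3]],[(np.round(d["rect"]).tolist(),round(d["confidence"],2)) for d in (spot_in(q,n) if q!="rack_seat" else [])[:3]])
print(state()["time_s"])
E
```

```text
pics
{'time_s': 0.0, 'qpos': array([-6.68633274e+01,  1.83520382e+01,  8.97049714e+01, -1.01276124e-03,
        7.20409239e+01, -1.14600411e+00]), 'qvel': array([ 0.02637953, -0.0342757 ,  0.0001735 ,  0.13967216,  0.08549336,
        0.06707288]), 'effort': array([ 1.41969871e-03, -4.12458622e+01, -2.31973171e+01,  7.27877906e-02,
        4.56800626e-02, -1.73515655e-04]), 'ee_pos': array([ 236.28481736, -523.72677336,  235.12595844]), 'ee_rot': array([-1.79902067e+02, -9.95999883e-04,  2.42829890e+01]), 'force': array([ 0.04489466, -0.59851251, -0.41583646]), 'torque': array([ 0.02981944, -0.0444809 ,  0.02185161]), 'gripper_width': 91.24948646503329}
scene rack_seat [] []
scene deep_center [([351.4, 299.6], 0.62)] [([317.0, 261.0, 394.0, 331.0], 0.74)]
scene tray_center [([466.3, 134.8], 0.88), ([355.4, 303.9], 0.64)] [([436.0, 111.0, 498.0, 164.0], 0.68)]
scene lid_grip [([170.0, 451.4], 0.7)] [([134.0, 411.0, 216.0, 480.0], 0.93), ([434.0, 110.0, 497.0, 160.0], 0.63)]
top rack_seat [] []
top deep_center [([368.0, 195.9], 0.92)] [([347.0, 157.0, 397.0, 233.0], 0.87)]
top tray_center [([136.9, 229.3], 0.91)] [([107.0, 192.0, 167.0, 268.0], 0.95)]
top lid_grip [([557.2, 226.9], 0.96)] [([530.0, 194.0, 574.0, 257.0], 0.94)]
wrist rack_seat [] []
wrist deep_center [] []
wrist tray_center [] []
wrist lid_grip [] []
1.2
```

View pics/top0.png

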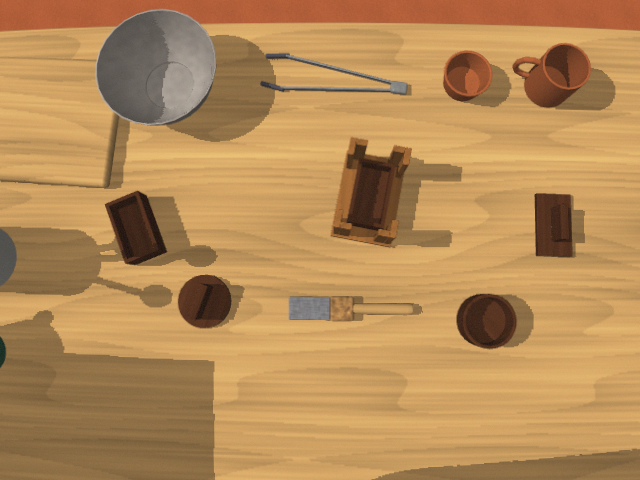

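View pics/scene0.png

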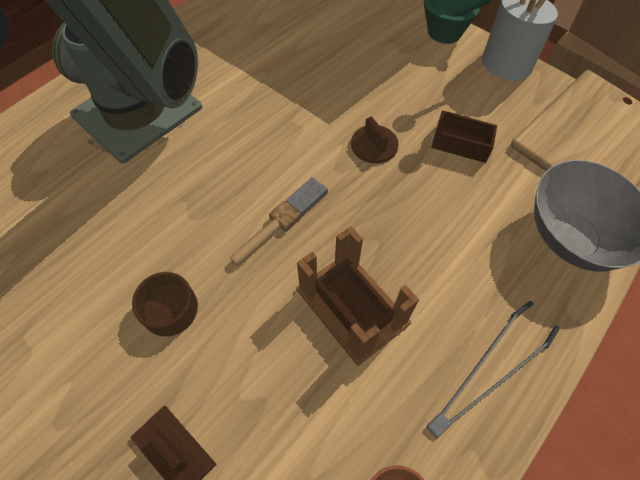

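```bash
cat > h.py <<'E'
from workcell import *
import cv2,numpy as np
from scipy.spatial.transform import Rotation as R
def ray(c,px):
    d=cv2.undistortPoints(np.array([[px]],float),c["mtx"],np.array(c["distortion"]))[0,0]
    M=cv2.Rodrigues(np.array(c["rvec"],float))[0];o=-M.T@np.array(c["tvec"],float).ravel()
    v=M.T@np.r_[d,1];return o,v/np.linalg.norm(v)
def atz(c,px,z):
    o,v=ray(c,px);return o+v*(z-o[2])/v[2]
def tri(rs):
    A=sum(np.eye(3)-np.outer(v,v) for o,v in rs);b=sum((np.eye(3)-np.outer(v,v))@o for o,v in rs)
    p=np.linalg.solve(A,b);return p,[np.linalg.norm(np.cross(p-o,v)) for o,v in rs]
def proj(c,P):
    return cv2.projectPoints(np.array(P,float).reshape(-1,1,3),np.array(c["rvec"],float),np.array(c["tvec"],float),c["mtx"],np.array(c["distortion"]))[0][:,0]
def go(x,y,z,yaw):
    "shift (units) and turn (units) from now to a tool-down pose at world x y z, jaw (tool y) axis angle yaw mod 180"
    s=state();r=R.from_euler("xyz",s["ee_rot"],degrees=True)
    best=None
    for k in(0,180):
        t=R.from_euler("xyz",[180,0,yaw+k],degrees=True)
        rv=(r.inv()*t).as_rotvec()
        if best is None or np.linalg.norm(rv)<np.linalg.norm(best):best=rv
    sh=r.inv().apply(np.array([x,y,z])-s["ee_pos"])
    print("at",s["ee_pos"].round(1),s["ee_rot"].round(1),"q6",s["qpos"][5].round(0),"w",s["gripper_width"].round(1),"F",s["force"].round(1),"t",round(s["time_s"],2))
    print("row",(sh/500).round(4),(best/(np.pi/2)).round(4))
E
python3 - <<'E'
from h import *
S,T,W=(calibration(n) for n in("scene","top","wrist"))
print("cams",[(-cv2.Rodrigues(np.array(c["rvec"]))[0].T@np.array(c["tvec"]).ravel()).round(0) for c in(S,T,W)])
for n,a,b in(("deep",(351.4,299.6),(368,195.9)),("tray",(466.3,134.8),(136.9,229.3)),("lid",(170,451.4),(557.2,226.9))):
    p,e=tri([ray(S,a),ray(T,b)]);print(n,p.round(1),np.round(e,1))
E
```

```text
cams [array([ 742., -242.,  652.]), array([444.,  41., 856.]), array([ 304., -493.,  385.])]
deep [611.6 -24.9  24.5] [1.8 1.8]
tray [555.7 377.8  23.9] [4. 4.]
lid [ 566.5 -356.3    4. ] [2.4 2.4]
```

Run:
```python
from h import *
W=calibration("wrist");print(ray(W,(W["mtx"][0,2],W["mtx"][1,2])),W["mtx"][0])
T=calibration("top")
c=lambda l,z:[atz(T,p,z).round(0)[:2].tolist() for p in l]
print("lid plate",c([(536,194),(573,195),(536,256),(573,257)],10))
print("tray rim",c([(107,205),(139,191),(166,250),(134,264)],44))
print("rack posts",c([(356,140),(403,149),(342,236),(390,243)],100))
go(500,-352,260,0)
```

```text
(array([ 304.44752204, -493.12272124,  385.17746654]), array([-0.24137039, -0.10932371, -0.9642555 ])) [418.37408264   0.         319.06124102]
lid plate [[622.0, -320.0], [621.0, -387.0], [513.0, -316.0], [512.0, -382.0]]
tray rim [[591.0, 422.0], [616.0, 367.0], [515.0, 315.0], [491.0, 369.0]]
rack posts [[687.0, 1.0], [673.0, -73.0], [534.0, 22.0], [524.0, -52.0]]Traceback (most recent call last):
  File "<stdin>", line 8, in <module>
  File "h.py", line 24, in go
    print("at",s["ee_pos"].round(1),s["ee_rot"].round(1),"q6",s["qpos"][5].round(0),"w",s["gripper_width"].round(1),"F",s["force"].round(1),"t",round(s["time_s"],2))
                                                                                        ^^^^^^^^^^^^^^^^^^^^^^^^
AttributeError: 'float' object has no attribute 'round'
```

```bash
sed -i 's/s\["gripper_width"\].round(1)/round(s["gripper_width"],1)/' h.py; python3 -c "
from h import *
go(567,-352,240,0)"
```

```text
at [ 236.4 -524.1  236. ] [180.    0.   24.3] q6 -1.0 w 90.9 F [ 0.4 -0.7  0.4] t 1.2
row [ 0.7442 -0.0419 -0.0081] [0.     0.     0.2698]
```

```bash
R="x"; python3 -m jog '.08 -.004 0 0 0 .08;.16 -.009 0 0 0 .16;.24 -.014 0 0 0 .24;.32 -.018 0 0 0 .27;.4 -.022 0 0 0 .27;.48 -.027 0 0 0 .27;.56 -.031 0 0 0 .27;.64 -.036 -.004 0 0 .27;.72 -.04 -.008 0 0 .27;.744 -.042 -.008 0 0 .27;.744 -.042 -.008 0 0 .27;.744 -.042 -.008 0 0 .27'
cat > look.py <<'E'
from h import *
import sys
n=sys.argv[1]
for q in sys.argv[2:]:
    s=state();c=calibration("wrist");im=grab_frame("wrist")
    for d in tip_of(q,"wrist")[:2]:print(q,np.round(d["location"],1),round(d["confidence"],2),"z30",atz(c,d["location"],30).round(1))
cv2.imwrite(f"pics/{n}.png",im[:,:,::-1]);np.savez(f"{n}.npz",**{k:np.array(v) for k,v in c.items()})
print(s["ee_pos"].round(1),s["ee_rot"].round(2),round(s["time_s"],2))
E
python3 look.py lid1 lid_grip
```

```text
time_s: 2.2
ee_pos: [566.8, -351.7, 239.4]
ee_rot: [180.0, 0.1, 0.1]
force: [-0.4, 0.4, -0.6]
gripper_width: 91.3
lid_grip [314.8 212.3] 0.82 z30 [ 571.4 -347.9   30. ]
[ 566.8 -351.7  239.4] [1.7999e+02 9.0000e-02 6.0000e-02] 2.2
```

View pics/lid1.png

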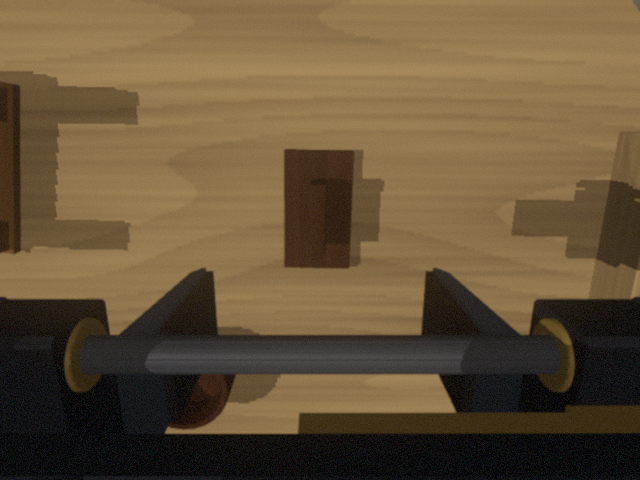

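```bash
python3 -c "
from h import *
c=dict(np.load('lid1.npz'))
P=np.array([atz(c,p,10) for p in [(284,149),(353,150),(350,268),(285,267)]]);print(P.round(1),P.mean(0))
go(600,-28,280,-8)"
```

```text
[[ 624.3 -320.5   10. ]
 [ 623.5 -381.5   10. ]
 [ 513.5 -381.2   10. ]
 [ 514.4 -319.2   10. ]] [ 568.92472289 -350.5971838    10.        ]
at [ 565.6 -352.8  239.9] [ 1.8e+02  1.0e-01 -1.0e-01] q6 57.0 w 91.0 F [-0.3 -0.  -0.5] t 2.3
row [ 0.0678 -0.6496 -0.0805] [0.0002 0.0007 0.088 ]
```

```bash
python3 -m jog '.008 -.08 -.02 0 0 .03;.017 -.16 -.04 0 0 .06;.025 -.24 -.06 0 0 .088;.034 -.32 -.08 0 0 .088;.042 -.4 -.08 0 0 .088;.05 -.48 -.08 0 0 .088;.06 -.56 -.08 0 0 .088;.067 -.64 -.08 0 0 .088;.068 -.65 -.08 0 0 .088;.068 -.65 -.08 0 0 .088;.068 -.65 -.08 0 0 .088'
python3 look.py rack1 deep_center rack_seat
```

```text
time_s: 3.22
ee_pos: [599.6, -29.2, 280.0]
ee_rot: [179.9, 0.1, -8.0]
force: [0.5, -0.5, -0.7]
gripper_width: 91.2
deep_center [317.8 196.4] 0.67 z30 [611.8 -29.8  30. ]
[599.7 -29.9 279.9] [ 1.7994e+02  6.0000e-02 -8.1500e+00] 3.32
```

View pics/rack1.png

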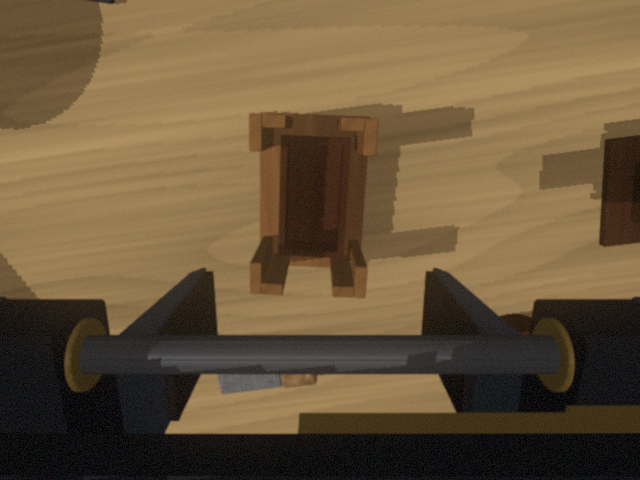

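```bash
python3 -c "
import cv2
im=cv2.imread('pics/rack1.png')[100:305,235:395]
im=cv2.convertScaleAbs(im,alpha=1.6,beta=15)
cv2.imwrite('pics/rack1c.png',cv2.resize(im,None,fx=2.9,fy=2.9,interpolation=cv2.INTER_CUBIC))"
```

```text
(no output)
```

View pics/rack1c.png

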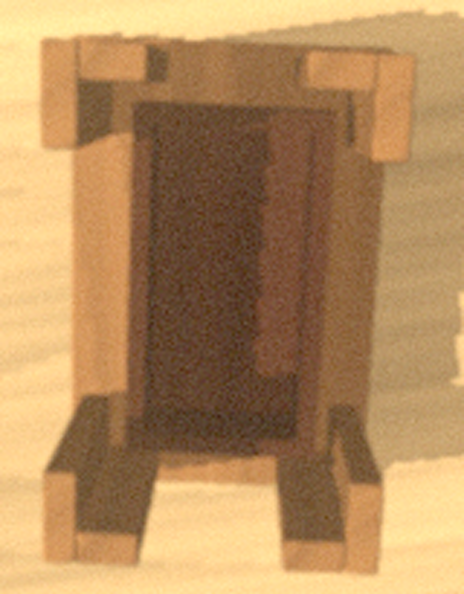

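```bash
cat > rect.py <<'E'
from h import *
def fit(c,px,z,L,Wd,order=((1,1),(1,-1),(-1,1),(-1,-1))):
    "least squares pose x,y,yaw(,z) of rectangle from corner pixels; order = signs of (x,y)"
    from scipy.optimize import least_squares
    px=np.array(px,float);o=np.array(order)*[L/2,Wd/2]
    def f(p):
        r=R.from_euler("z",p[2],degrees=True)
        return (proj(c,r.apply(np.c_[o,np.zeros(len(o))])+[p[0],p[1],p[3]])-px).ravel()
    g=atz(c,px.mean(0),z);d=atz(c,px[0],z)-atz(c,px[2],z)
    s=least_squares(lambda p:f([*p,z]),[g[0],g[1],np.degrees(np.arctan2(d[1],d[0]))])
    s4=least_squares(f,[*s.x,z])
    print("fixed z",s.x.round(2),"rms px",np.sqrt(np.mean(s.fun**2)).round(2)," free z",s4.x.round(1),np.sqrt(np.mean(s4.fun**2)).round(2))
    return s.x
E
python3 - <<'E'
from rect import *
c=dict(np.load('rack1.npz'))
print("rack");fit(c,[(248.8,112.8),(378.1,118.6),(249.5,293.1),(365.7,297.6)],100,154,106)
print("deep");fit(c,[(280.9,136.2),(350.5,137.2),(278.8,254.5),(343.6,256.9)],50,110,62)
go(553,369,240,-66); go(553,369,240,66)
E
```

```text
rack
fixed z [611.11 -24.59 -10.38] rms px 5.29  free z [608.2 -23.7 -10.4  77.5] 0.84
deep
fixed z [613.73 -26.76 -10.26] rms px 0.61  free z [613.3 -26.7 -10.3  46.9] 0.47
at [599.9 -29.7 279.8] [ 1.8e+02  1.0e-01 -8.2e+00] q6 94.0 w 91.1 F [ 0.1  0.2 -0.1] t 3.42
row [-0.2059 -0.7762  0.0792] [8.000e-04 4.000e-04 6.427e-01]
at [599.9 -29.7 279.8] [ 1.8e+02  1.0e-01 -8.2e+00] q6 94.0 w 91.1 F [ 0.1  0.2 -0.1] t 3.42
row [-0.2059 -0.7762  0.0792] [-0.      0.0009 -0.8239]
```

Run:
```python
from rect import *
c=dict(np.load('rack1.npz'))
print("rack");fit(c,[(248.8,112.8),(378.1,118.6),(249.5,293.1),(365.7,297.6)],100,146,98)
go(553,369,240,27.5)
```

```text
rack
fixed z [612.21 -24.76 -10.37] rms px 0.44  free z [612.  -24.7 -10.4  98.5] 0.27
at [599.9 -29.7 279.8] [ 1.8e+02  1.0e-01 -8.2e+00] q6 94.0 w 91.1 F [ 0.1  0.2 -0.1] t 3.42
row [-0.2059 -0.7762  0.0792] [ 3.000e-04  8.000e-04 -3.962e-01]
```

```bash
python3 -m jog '-.02 -.078 0 0 0 -.06;-.04 -.155 0 0 0 -.12;-.062 -.233 0.01 0 0 -.18;-.082 -.31 .02 0 0 -.24;-.103 -.388 .03 0 0 -.3;-.123 -.465 .04 0 0 -.36;-.144 -.54 .05 0 0 -.396;-.165 -.62 .06 0 0 -.396;-.185 -.7 .07 0 0 -.396;-.206 -.776 .079 0 0 -.396;-.206 -.776 .079 0 0 -.396;-.206 -.776 .079 0 0 -.396'
python3 look.py tray1 tray_center; python3 -c "
import cv2
im=cv2.imread('pics/tray1.png')[90:340,200:440]
im=cv2.convertScaleAbs(im,alpha=1.8,beta=15)
cv2.imwrite('pics/tray1c.png',cv2.resize(im,None,fx=2.4,fy=2.4,interpolation=cv2.INTER_CUBIC))"
```

```text
time_s: 4.42
ee_pos: [552.8, 369.6, 239.0]
ee_rot: [180.0, 0.2, 27.6]
force: [-0.5, -0.6, -1.1]
gripper_width: 91.8
tray_center [311.7 209.8] 0.81 z30 [555.7 378.4  30. ]
[552.8 369.6 239. ] [1.7997e+02 1.7000e-01 2.7590e+01] 4.42
```

View pics/tray1c.png

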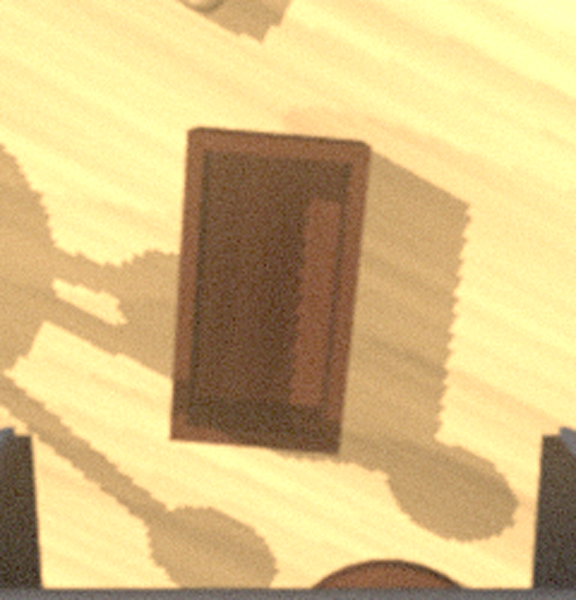

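Run:
```python
from rect import *
c=dict(np.load('tray1.npz'))
px=np.array([(191,133),(369,148),(171,439),(338,454)])/2.4+[200,90]
p=fit(c,px,44,110,62)
go(p[0],p[1],100,p[2]);go(p[0],p[1],31,p[2])
```

```text
fixed z [554.03 377.78  22.63] rms px 0.91  free z [553.2 377.4  22.6  38.9] 0.51
at [553.5 367.5 240. ] [1.799e+02 1.000e-01 2.740e+01] q6 95.0 w 90.9 F [ 0.3 -0.4  0.2] t 4.52
row [ 0.011  -0.018   0.2799] [0.0006 0.0012 0.0532]
at [553.5 367.5 240. ] [1.799e+02 1.000e-01 2.740e+01] q6 95.0 w 90.9 F [ 0.3 -0.4  0.2] t 4.52
row [ 0.0112 -0.0181  0.4179] [0.0006 0.0012 0.0532]
```

```bash
python3 -m jog '.011 -.018 .07 0 0 .053;.011 -.018 .14 0 0 .053;.011 -.018 .21 0 0 .053;.011 -.018 .28 0 0 .053;.011 -.018 .34 0 0 .053;.011 -.018 .39 0 0 .053;.011 -.018 .41 0 0 .053;.011 -.018 .41 0 0 .053' 1
python3 -m jog '0 0 0 0 0 0;0 0 0 0 0 0;0 0 0 0 0 0;0 0 0 0 0 0;0 0 0 0 0 0;0 0 0 0 0 0;0 0 0 0 0 0;0 0 0 0 0 0' -1 25
python3 -c "
from h import *
print(state()['force']);go(612,-24.7,230,-10.4)"
```

```text
time_s: 5.18
ee_pos: [553.5, 375.0, 32.8]
ee_rot: [179.9, 0.4, 22.5]
force: [-0.3, -0.1, -0.0]
gripper_width: 91.0
time_s: 5.85
ee_pos: [554.1, 376.1, 34.5]
ee_rot: [179.9, 0.2, 22.5]
force: [-0.9, 1.3, 6.2]
gripper_width: 62.1
[-0.90217637  1.32574479  6.18438206]
at [554.1 376.1  34.5] [179.9   0.2  22.5] q6 101.0 w 62.1 F [-0.9  1.3  6.2] t 5.85
row [-0.2012  0.7852 -0.3895] [0.0012 0.0021 0.3655]
```

```bash
python3 -m jog '0 0 -.05 0 0 0;0 0 -.12 0 0 0;0 0 -.2 0 0 0;0 .06 -.27 0 0 0;-.02 .12 -.33 0 0 .06;-.04 .19 -.37 0 0 .12;-.06 .27 -.39 0 0 .18;-.08 .35 -.39 0 0 .24;-.1 .43 -.39 0 0 .3;-.13 .51 -.39 0 0 .366;-.15 .59 -.39 0 0 .366;-.17 .67 -.39 0 0 .366;-.19 .74 -.39 0 0 .366;-.2 .785 -.39 0 0 .366;-.2 .785 -.39 0 0 .366;-.2 .785 -.39 0 0 .366'
python3 look.py hold1 tray_center; python3 -c "
from h import *
im=cv2.imread('pics/hold1.png');im=cv2.convertScaleAbs(im,alpha=1.8,beta=15)
cv2.imwrite('pics/hold1c.png',im)
go(612,-24.7,160,-10.4)"
```

```text
time_s: 7.18
ee_pos: [612.1, -25.8, 229.6]
ee_rot: [179.8, 0.2, -10.6]
force: [-0.5, -0.3, -1.7]
gripper_width: 62.1
tray_center [324.  313.2] 0.87 z30 [525.6 -14.6  30. ]
[612.1 -25.8 229.6] [179.83   0.24 -10.59] 7.18
at [612.1 -23.8 229.8] [179.9   0.2 -10.4] q6 97.0 w 62.1 F [ 0.7  0.1 -2.6] t 7.28
row [0.0007 0.0015 0.1396] [ 0.0017  0.0024 -0.0002]
```

View pics/hold1c.png

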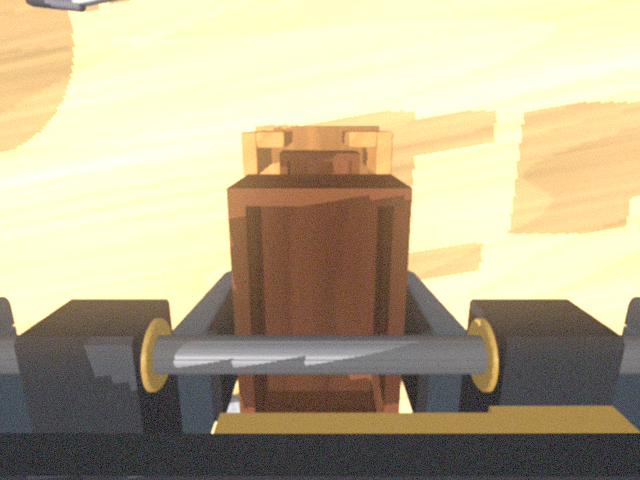

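Run:
```python
from h import *
c=dict(np.load('hold1.npz'))
a,b=[atz(c,p,239.3) for p in((231,190),(409,190))];d=a-b;print(a,b,np.hypot(*d[:2]))
yaw=np.degrees(np.arctan2(-d[0],d[1]));u=np.array([np.cos(np.radians(yaw)),np.sin(np.radians(yaw))])
print("yaw",yaw,"centre",(a+b)[:2]/2-55*u)
go(612,-24.7,90,-10.4)
```

```text
[671.66711791  -6.92018341 239.3       ] [660.74991556 -65.26274723 239.3       ] 59.355202470643015
yaw -10.598755418712972 centre [612.14685278 -25.97531537]
at [612.1 -23.8 229.8] [179.9   0.2 -10.4] q6 97.0 w 62.1 F [ 0.7  0.1 -2.6] t 7.28
row [0.0013 0.0011 0.2796] [ 0.0017  0.0024 -0.0002]
```

```bash
python3 -m jog '.001 .001 .05 0 0 0;.001 .001 .1 0 0 0;.001 .001 .14 .001 .002 0;.001 .001 .16 .001 .002 0;.001 .001 .18 .001 .002 0;.001 .001 .2 .001 .002 0;.001 .001 .22 .001 .002 0;.001 .001 .24 .001 .002 0;.001 .001 .26 .001 .002 0;.001 .001 .272 .001 .002 0;.001 .001 .272 .001 .002 0'
python3 look.py hold2 tray_center; python3 -c "
from h import *
im=cv2.imread('pics/hold2.png');im=cv2.convertScaleAbs(im,alpha=1.8,beta=15)
cv2.imwrite('pics/hold2c.png',im[60:440,150:500])
go(612.3,-25,85,-10.4)"
```

```text
time_s: 8.2
ee_pos: [611.0, -24.6, 92.2]
ee_rot: [179.9, 0.2, -10.4]
force: [0.9, 0.1, -1.8]
gripper_width: 61.5
tray_center [321.8 314.1] 0.91 z30 [587.5 -21.8  30. ]
[611.  -24.6  92.2] [179.92   0.21 -10.43] 8.2
at [612.  -24.7  93.8] [179.9   0.  -10.4] q6 97.0 w 61.7 F [ 0.4 -0.1 -2.8] t 8.3
row [0.0006 0.0005 0.0175] [ 0.0006  0.0004 -0.0003]
```

View pics/hold2c.png

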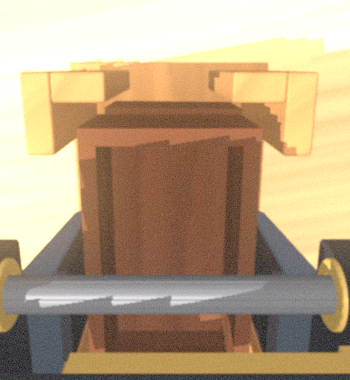

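```bash
python3 -m jog '0 0 .003 0 0 0;0 0 .006 0 0 0;0 0 .009 0 0 0;0 0 .011 0 0 0;0 0 .013 0 0 0;0 0 .013 0 0 0;0 0 .013 0 0 0;0 0 .013 0 0 0'
python3 -m jog '0 0 .002 0 0 0;0 0 .003 0 0 0;0 0 .003 0 0 0;0 0 .003 0 0 0'
python3 -m jog '0 0 .001 0 0 0;0 0 .002 0 0 0;0 0 .002 0 0 0;0 0 .002 0 0 0'
```

```text
time_s: 8.97
ee_pos: [612.1, -24.7, 87.3]
ee_rot: [179.9, 0.0, -10.4]
force: [0.7, 0.2, -1.6]
gripper_width: 61.6
time_s: 9.3
ee_pos: [612.0, -24.7, 85.8]
ee_rot: [179.9, 0.0, -10.4]
force: [-0.4, 0.1, -2.4]
gripper_width: 62.1
time_s: 9.63
ee_pos: [612.0, -24.7, 84.7]
ee_rot: [179.9, 0.0, -10.4]
force: [-1.0, 0.7, -1.2]
gripper_width: 61.8
```

```bash
python3 -m jog '0 0 .001 0 0 0;0 0 .002 0 0 0;0 0 .002 0 0 0;0 0 .002 0 0 0'
python3 -m jog '0 0 .001 0 0 0;0 0 .002 0 0 0;0 0 .002 0 0 0;0 0 .002 0 0 0'
```

```text
time_s: 9.97
ee_pos: [612.1, -24.7, 84.5]
ee_rot: [179.9, 0.0, -10.4]
force: [-1.6, -0.1, 5.6]
gripper_width: 61.7
time_s: 10.3
ee_pos: [612.2, -24.7, 84.5]
ee_rot: [180.0, -0.0, -10.4]
force: [-2.4, -1.3, 7.0]
gripper_width: 62.3
```

```bash
python3 -m jog '0 0 0 0 0 0;0 0 0 0 0 0;0 0 0 0 0 0;0 0 0 0 0 0;0 0 0 0 0 0;0 0 0 0 0 0' 1
python3 -m jog '0 0 -.01 0 0 0;0 0 -.04 0 0 0;0 0 -.1 0 0 0;0 0 -.18 0 0 0;0 0 -.26 0 0 0;0 0 -.34 0 0 0;0 0 -.39 0 0 0;0 0 -.39 0 0 0;0 0 -.39 0 0 0'
python3 look.py placed1 tray_center; python3 -c "
from h import *
im=cv2.imread('pics/placed1.png')[80:320,200:440];im=cv2.convertScaleAbs(im,alpha=1.8,beta=15)
cv2.imwrite('pics/placed1c.png',cv2.resize(im,None,fx=2.4,fy=2.4,interpolation=cv2.INTER_CUBIC))
go(568.9,-350.6,150,0)"
```

```text
time_s: 10.8
ee_pos: [612.1, -24.7, 84.2]
ee_rot: [180.0, 0.0, -10.4]
force: [0.3, -0.9, -0.5]
gripper_width: 90.9
time_s: 11.55
ee_pos: [612.7, -24.6, 281.4]
ee_rot: [180.0, -0.2, -10.4]
force: [-0.1, -1.5, -0.6]
gripper_width: 91.1
tray_center [317.8 215.9] 0.9 z30 [607.3 -22.2  30. ]
[612.7 -24.6 281.4] [179.98  -0.25 -10.43] 11.55
at [611.4 -24.5 278. ] [ 1.799e+02  1.000e-01 -1.040e+01] q6 97.0 w 91.2 F [-0.2 -0.5 -0.1] t 11.65
row [0.0351 0.6565 0.2567] [ 0.0006  0.0016 -0.1159]
```

View pics/placed1c.png

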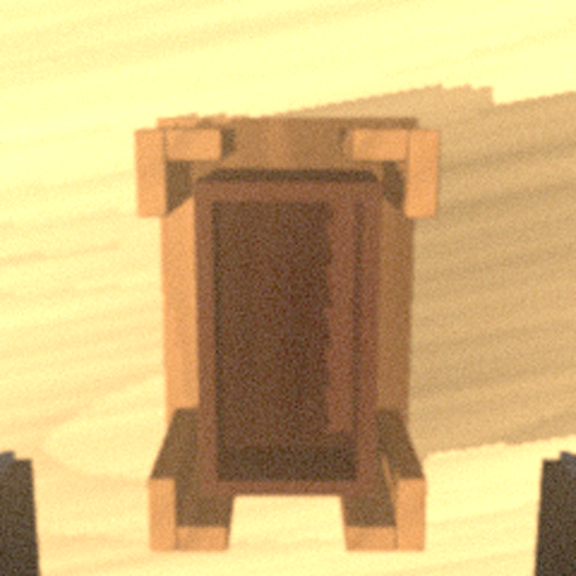

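```bash
python3 -m jog '.004 .08 0 0 0 -.03;.008 .16 0 0 0 -.06;.012 .24 0 0 0 -.09;.017 .32 .02 0 0 -.111;.021 .4 .06 0 0 -.111;.026 .48 .1 0 0 -.111;.03 .56 .15 0 0 -.111;.034 .63 .2 0 0 -.111;.035 .656 .25 0 0 -.111;.035 .656 .257 0 0 -.111;.035 .656 .257 0 0 -.111'
python3 look.py lid2 lid_grip
python3 - <<'E'
from rect import *
c=dict(np.load('placed1.npz'));k=lambda l:np.array(l)/2.4+[200,80]
print("tray");fit(c,k([(197,183),(378,183),(202,493),(372,490)]),94,110,62)
print("rack");fit(c,k([(135,130),(440,130),(149,549),(425,549)]),100,146,98)
im=cv2.imread('pics/lid2.png');im=cv2.convertScaleAbs(im,alpha=1.8,beta=15)
cv2.imwrite('pics/lid2c.png',im)
go(568.9,-350.6,37,-.4)
E
```

```text
time_s: 12.57
ee_pos: [566.2, -350.0, 144.8]
ee_rot: [-179.7, 0.6, -0.6]
force: [1.1, 0.2, -0.1]
gripper_width: 91.2
lid_grip [320.1 241.6] 0.62 z30 [ 568.8 -350.    30. ]
[ 566.2 -350.   144.8] [-179.72    0.62   -0.58] 12.57
tray
fixed z [613.31 -25.08 -10.36] rms px 1.26  free z [611.9 -24.8 -10.4  86.5] 0.49
rack
fixed z [612.04 -24.83 -10.45] rms px 0.73  free z [611.6 -24.7 -10.4  97.2] 0.38
at [ 568.9 -349.5  149.2] [-180.     0.2   -0.4] q6 58.0 w 91.0 F [-0.1  0.2  1.8] t 12.67
row [0.0008 0.0023 0.2245] [-0.0004  0.0024 -0.0003]
```

View pics/lid2c.png

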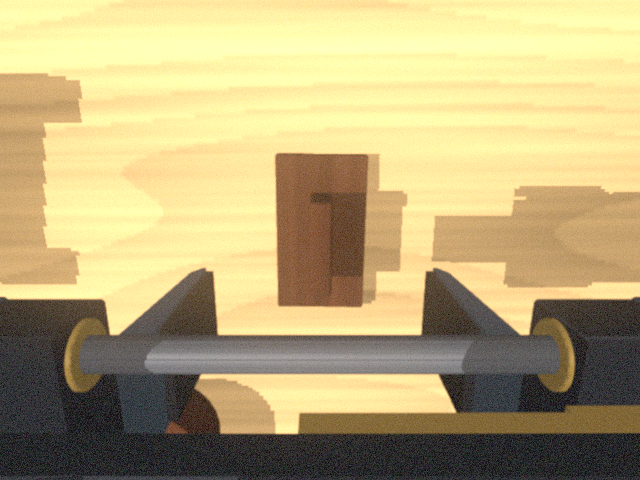

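```bash
python3 -m jog '.001 .002 .05 0 .002 0;.001 .002 .1 0 .002 0;.001 .002 .15 0 .002 0;.001 .002 .19 0 .002 0;.001 .002 .215 0 .002 0;.001 .002 .224 0 .002 0;.001 .002 .224 0 .002 0;.001 .002 .224 0 .002 0'
python3 -m jog '0 0 0 0 0 0;0 0 0 0 0 0;0 0 0 0 0 0;0 0 0 0 0 0;0 0 0 0 0 0;0 0 0 0 0 0;0 0 0 0 0 0;0 0 0 0 0 0;0 0 0 0 0 0;0 0 0 0 0 0;0 0 0 0 0 0;0 0 0 0 0 0' -1 25
python3 -c "
from h import *
go(612,-24.7,250,-10.4)"
```

```text
time_s: 13.33
ee_pos: [570.2, -350.5, 38.8]
ee_rot: [180.0, -0.1, -0.4]
force: [-0.7, -0.7, 0.1]
gripper_width: 91.2
time_s: 14.33
ee_pos: [570.2, -350.4, 38.8]
ee_rot: [180.0, -0.1, -0.4]
force: [-0.9, 2.0, 0.5]
gripper_width: 14.1
at [ 570.2 -350.4   38.8] [ 1.8e+02 -1.0e-01 -4.0e-01] q6 58.0 w 14.1 F [-0.9  2.   0.5] t 14.33
row [ 0.0799 -0.6518 -0.4227] [ 0.0003 -0.0011  0.1113]
```

```bash
python3 -m jog '0 0 -.04 0 0 0;0 0 -.1 0 0 0;0 0 -.17 0 0 0;0 0 -.25 0 0 0;.005 -.04 -.31 0 0 0;.01 -.1 -.36 0 0 .03;.02 -.17 -.4 0 0 .06;.03 -.25 -.422 0 0 .09;.04 -.33 -.422 0 0 .111;.05 -.41 -.422 0 0 .111;.06 -.49 -.422 0 0 .111;.07 -.57 -.422 0 0 .111;.08 -.63 -.422 0 0 .111;.08 -.652 -.422 0 0 .111;.08 -.652 -.422 0 0 .111;.08 -.652 -.422 0 0 .111'
python3 look.py hold3 lid_grip
python3 - <<'E'
from rect import *
im=cv2.imread('pics/hold3.png');im=cv2.convertScaleAbs(im,alpha=1.8,beta=15)
cv2.imwrite('pics/hold3c.png',cv2.resize(im[90:440,150:500],None,fx=1.7,fy=1.7))
go(612,-24.7,140,-10.4)
E
```

```text
time_s: 15.67
ee_pos: [611.7, -24.9, 249.3]
ee_rot: [179.9, -0.1, -10.3]
force: [-0.0, -0.4, -1.6]
gripper_width: 14.1
[611.7 -24.9 249.3] [ 1.7991e+02 -6.0000e-02 -1.0320e+01] 15.67
at [611.8 -26.2 249.5] [ 1.799e+02 -1.000e-01 -1.050e+01] q6 97.0 w 13.9 F [-0.2  0.3 -1.2] t 15.77
row [-0.0004 -0.0033  0.2189] [ 0.0008 -0.0009 -0.0006]
```

View pics/hold3c.png

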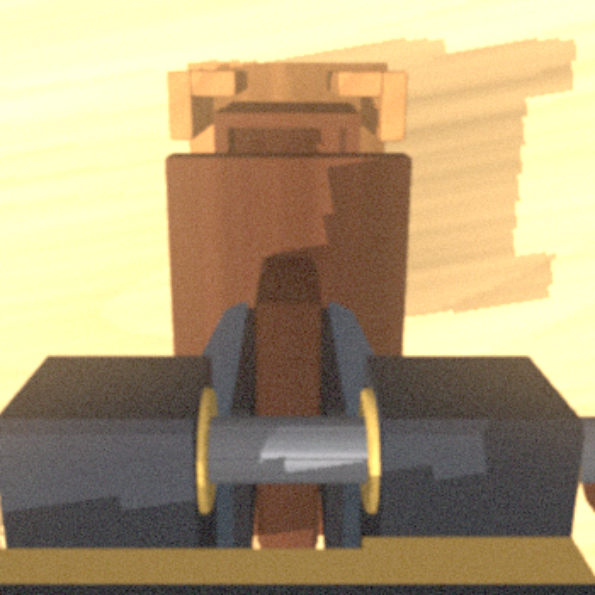

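```bash
python3 - <<'E'
from h import *
c=dict(np.load('hold3.npz'))
a,b=[atz(c,np.array(p)/1.7+[150,90],220.5) for p in((167,155),(410.5,155))];d=a-b
yaw=np.degrees(np.arctan2(-d[0],d[1]));u=np.array([np.cos(np.radians(yaw)),np.sin(np.radians(yaw))])
print("width",np.hypot(*d[:2]),"yaw",yaw,"centre",(a+b)[:2]/2-55*u)
E
python3 -m jog '0 -.002 .04 0 0 0;0 -.003 .08 0 0 0;0 -.003 .12 0 0 0;0 -.003 .15 0 0 0;0 -.003 .17 0 0 0;0 -.003 .182 0 0 0;0 -.003 .182 0 0 0;0 -.003 .182 0 0 0;0 -.003 .182 0 0 0'
python3 -c "
from h import *
go(612.5,-24.9,132.8,-10.4)"
```

```text
width 60.73585406858321 yaw -10.311139949237347 centre [610.10524057 -24.90197635]
time_s: 16.52
ee_pos: [612.9, -25.3, 159.6]
ee_rot: [179.9, -0.2, -10.5]
force: [0.5, 0.4, -1.5]
gripper_width: 14.2
at [612.9 -25.3 159.6] [179.9  -0.2 -10.5] q6 97.0 w 14.2 F [ 0.5  0.4 -1.5] t 16.52
row [-0.0011 -0.0006  0.0536] [ 0.0007 -0.0023 -0.001 ]
```

```bash
python3 -m jog '.001 0 .008 0 -.002 0;.001 0 .016 0 -.002 0;.001 0 .024 0 -.002 0;.001 0 .03 0 -.002 0;.001 0 .036 0 -.002 0;.001 0 .04 0 -.002 0;.001 0 .043 0 -.002 0;.001 0 .046 0 -.002 0;.001 0 .046 0 -.002 0;.001 0 .046 0 -.002 0;.001 0 .046 0 -.002 0'
python3 -m jog '0 0 .001 0 0 0;0 0 .002 0 0 0;0 0 .003 0 0 0;0 0 .003 0 0 0;0 0 .003 0 0 0'
python3 -m jog '0 0 .001 0 0 0;0 0 .002 0 0 0;0 0 .003 0 0 0;0 0 .003 0 0 0;0 0 .003 0 0 0'
```

```text
time_s: 17.43
ee_pos: [613.6, -25.4, 136.8]
ee_rot: [179.9, -0.0, -10.5]
force: [0.7, -0.3, -1.9]
gripper_width: 13.6
time_s: 17.85
ee_pos: [613.6, -25.4, 135.3]
ee_rot: [179.9, -0.0, -10.5]
force: [0.5, -1.1, -0.8]
gripper_width: 13.8
time_s: 18.27
ee_pos: [613.5, -25.4, 133.7]
ee_rot: [179.9, -0.0, -10.5]
force: [0.3, 0.4, -1.1]
gripper_width: 13.9
```

```bash
python3 -m jog '0 0 .001 0 0 0;0 0 .002 0 0 0;0 0 .002 0 0 0;0 0 .002 0 0 0'
python3 -m jog '0 0 .001 0 0 0;0 0 .002 0 0 0;0 0 .002 0 0 0;0 0 .002 0 0 0'
```

```text
time_s: 18.6
ee_pos: [613.6, -25.4, 132.8]
ee_rot: [179.9, -0.1, -10.5]
force: [-0.9, 0.3, -1.3]
gripper_width: 14.1
time_s: 18.93
ee_pos: [613.6, -25.4, 132.8]
ee_rot: [179.9, -0.1, -10.5]
force: [-2.2, 0.0, 5.5]
gripper_width: 13.7
```

```bash
python3 -m jog '0 0 0 0 0 0;0 0 0 0 0 0;0 0 0 0 0 0;0 0 0 0 0 0;0 0 0 0 0 0;0 0 0 0 0 0;0 0 0 0 0 0;0 0 0 0 0 0' 1
python3 -m jog '0 0 -.01 0 0 0;0 0 -.04 0 0 0;0 0 -.1 0 0 0;0 0 -.18 0 0 0;0 0 -.26 0 0 0;0 0 -.33 0 0 0;0 0 -.33 0 0 0;0 0 -.33 0 0 0'
python3 look.py placed2 lid_grip; python3 -c "
from h import *
im=cv2.imread('pics/placed2.png')[80:320,200:440];im=cv2.convertScaleAbs(im,alpha=1.8,beta=15)
a=cv2.resize(im,(400,400),interpolation=cv2.INTER_CUBIC)
s=grab_frame('scene')[210:380,270:440,::-1];s=cv2.convertScaleAbs(s,alpha=1.8,beta=15)
cv2.imwrite('pics/placed2c.png',np.hstack([a,cv2.resize(s,(400,400),interpolation=cv2.INTER_CUBIC)]))"
```

```text
time_s: 19.6
ee_pos: [613.6, -25.4, 132.7]
ee_rot: [179.9, -0.1, -10.5]
force: [0.3, 0.3, 0.0]
gripper_width: 64.6
time_s: 20.27
ee_pos: [614.3, -25.3, 300.8]
ee_rot: [180.0, -0.4, -10.5]
force: [-1.2, 0.9, -0.6]
gripper_width: 91.2
lid_grip [316.9 227.6] 0.68 z30 [594.1 -19.1  30. ]
[614.3 -25.3 300.8] [179.99  -0.44 -10.49] 20.27
```

View pics/placed2c.png

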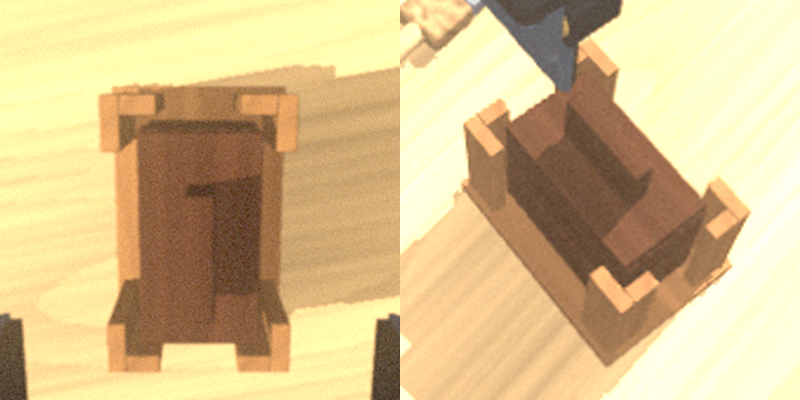

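```bash
python3 -c "
from workcell import *
print(state()['force'],state()['time_s']);print(job_done())"
```

```text
[-0.64208949 -0.44423829 -1.16667824] 20.4167
the job is handed in; nothing more can be done
None
```

The spice box is stacked: I lowered the tray onto the deep box, then the lid onto the tray, and handed the job in at about 20.4 s of the 64 s limit.

- **Tray:** I gripped it across its 62 mm width and lowered it until it touched at the expected height, with about 7 N at the wrist. A wrist-camera fit then put it within about 1.5 mm of the rack's centre and 0.1° of its direction, open side up.
- **Lid:** I picked it up by the handle. It touched at the expected height with about 5.5 N. The last wrist and scene pictures show it lying flat between the posts and in line with them, handle up. I checked the lid's final place by eye, with no fit.
- **Robot:** The gripper is open, the arm is about 170 mm above where it let go of the lid, and it touches nothing.
- **Disagreements:** The network's first lid point triangulated to a height of 4 mm, where about 30 mm was expected. I used the plate's corners instead. The rack fit only matched with the posts set 4 mm in from the base board's edge. After that the heights agreed to within about 3 mm. With the height left free, the fit put the placed tray's rim at 86.5 mm instead of 94 mm. I put that down to the fit's weakness in height, since the tray touched at the expected height.

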